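# Find the hidden catch of the wheel's battery lid

### The job

The blue battery lid of the potter's wheel power pack is held shut by a hidden push catch: one of the four identical flush caps in the row beside the lid, the other three being rigid blanks. Feel along the row for the cap that gives, press it in until the lid springs up by itself, then let go of it so that it comes back up. Do not force anything, and leave the pottery and tools around the pack where they are.

Things in the scene. Friction and masses are not known exactly. Their poses are not given: they have to be found in the camera images.
- pack: Power pack: a low cream box screwed to the bench, 260 (x) x 280 (y) x 70 mm high. Origin at the centre of its underside, on the bench; z up, -x towards the robot at yaw 0. Its flat top is 70 mm above the origin. On top: a row of four square caps parallel to its y axis at x = -85 mm, and behind them (x = -29 to +104 mm, y within 108 mm) the blue lid, flush with the top. It cannot move.
- bay0 (a point): Centre of the top face of cap 0 in the row, in the pack's frame at x = -85, y = -87, z = 68 mm; axes as the pack's. The caps are 44 mm square, a slightly greyer cream than the pack, all look the same, lie 58 mm apart centre to centre with a 3 mm dark gap around each, and their faces lie 2 mm below the pack's top. One of the four, a different one each time, is the catch and gives when pressed straight down; the other three are rigid.
- bay1 (a point): Centre of the top face of cap 1 in the row, in the pack's frame at x = -85, y = -29, z = 68 mm; axes as the pack's. The caps are 44 mm square, a slightly greyer cream than the pack, all look the same, lie 58 mm apart centre to centre with a 3 mm dark gap around each, and their faces lie 2 mm below the pack's top. One of the four, a different one each time, is the catch and gives when pressed straight down; the other three are rigid.
- bay2 (a point): Centre of the top face of cap 2 in the row, in the pack's frame at x = -85, y = 29, z = 68 mm; axes as the pack's. The caps are 44 mm square, a slightly greyer cream than the pack, all look the same, lie 58 mm apart centre to centre with a 3 mm dark gap around each, and their faces lie 2 mm below the pack's top. One of the four, a different one each time, is the catch and gives when pressed straight down; the other three are rigid.
- bay3 (a point): Centre of the top face of cap 3 in the row, in the pack's frame at x = -85, y = 87, z = 68 mm; axes as the pack's. The caps are 44 mm square, a slightly greyer cream than the pack, all look the same, lie 58 mm apart centre to centre with a 3 mm dark gap around each, and their faces lie 2 mm below the pack's top. One of the four, a different one each time, is the catch and gives when pressed straight down; the other three are rigid.
- catch (a joint): How far the cap that is the catch is pressed in, m: 0 up (at rest), 0.007 fully in. It is sprung straight up: starts to move at 1.5 N, 5 N when fully in, and comes back up by itself. The lid is released at about 0.004 to 0.005.
- lid (a joint): Angle of the lid, rad: 0 shut, 0.6 fully open. Hinged along its far (+x) edge; when the catch is pressed its spring lifts the near edge in about a second to 0.6, and holds it there.
- lid_edge (a point): Middle of the lid's near edge, on its top face: shut at pack x = -31, y = 0, z = 70 mm; about 75 mm higher when the lid is open.
- bowl: Terracotta bowl, 120 mm across, 60 mm high; origin at the centre of its underside. A bystander: leave it where it is.
- mug: Blue mug, 80 mm across, 90 mm high, handle to its +y; origin at the centre of its underside. A bystander: leave it where it is.
- jar: Amber glass jar with a white cap, 60 mm across, 85 mm high; origin at the centre of its underside. A bystander: leave it where it is.
- knife: Wooden modelling knife lying flat, 160 x 18 x 9 mm, along its x; origin on its underside, near its middle. A bystander: leave it where it is.
- rib: Red plastic disc (throwing rib), 72 mm across, 12 mm thick; origin at the centre of its underside. A bystander: leave it where it is.
- vase: White vase, 84 mm across at most, 100 mm high; origin at the centre of its underside. A bystander: leave it where it is.

How it is judged:
By the outcome, as a careful person would: the job done as asked, in the order asked, and still so for the second after the job is handed in, with the robot touching nothing.
It also fails if it takes over 48 s, if anything falls off the work surface, if the arm or the gripper's body presses on something with over 40 N, if the wrist force passes 120 N, or if a joint passes its speed limit or range.

### The arm

A 7-joint arm with a two-finger parallel gripper is mounted at the origin on the work surface. World frame = base frame: x ahead of the robot, y to its left, z up, the work surface at z = 0. Lengths are in m, angles in rad, forces in N, time in s.
With the tool pointing down it reaches from about 0.4 to 0.9 m from the base axis. Payload 5.6 kg.
Tool frame: the origin (TCP) lies midway between the tips of the shut fingers; the grasp point (between the pads) lies 19 mm behind it; z points along the fingers, y is the line along which they close (so a half turn about z gives the same grasp; the last joint's range is limited). The gripper opens to 92 mm and grips with 3 to 60 N. Pads are 20 mm wide; open, the fingers measure 128 mm over their backs; the gripper's body (75 mm by 189 mm) begins 69 mm behind the grasp point.
Start: joints at [-0.043, 0.468, -0.012, 1.603, 0.006, 1.071, -0.056], TCP at [0.65, -0, 0.215] pointing down, gripper open.
Joint ranges: [-2.53, 2.53], [-0.31, 2.02], [-1.57, 1.55], [0.28, 2.44], [-1.29, 4.43], [0.15, 1.84], [-2.92, 2.92]. Speed limits (rad/s): [2.57, 2.57, 3.14, 3.14, 3.14, 3.14, 3.14].

### API

Orientations are given as a 3x3 rotation matrix whose columns are the frame's x, y, z axes.
In Python, from station import env, effector, solver, viewer, workorder, search_frame, tip_of gives the robot as it stands. Calls block until the motion is done:
- env.reach(position, orientation): joint-space move of the TCP to a pose.
- env.movel(position, frame=None, rate=0.15): straight line of the TCP; frame=None keeps the orientation; rate is the mean speed in m/s.
- env.goto_joints(angles): joint-space move.
- effector.release() and effector.grasp(squeeze=None): open the fingers fully, or close them until they stop; squeeze is the grip in N (None keeps the last).
- env.pause(seconds).
- solver.inverse_kinematics(position, orientation): joint angles nearest the present ones, or None.
- env.sense(): the state.
- viewer.read_camera(name): name is "scene" or "side" or "wrist"; returns (picture, depth): 480x640x3 uint8, red, green, blue; 480x640 float32, m along the optical axis (not along the pixel's ray), 0 where there is no reading.
- viewer.camera_info(name): a dict with "intrinsics" (3x3 intrinsics, pixels), "dist_coeffs" ([k1, k2, p1, p2, k3] as OpenCV has them; the pictures are not rectified), "eye" and "rotation" of the camera in the world; the wrist camera has in their place "T_tool_cam" (4x4, takes a point from camera to tool coordinates, whose origin is the TCP and whose axes are the flange's). Camera axes: x right, y up, looking along -z (the intrinsics and any distortion apply to the point x, -y, -z); pixel columns grow to the right and rows downward; lengths in m; the calibration is good to about 2 mm. A picture is of the moment at which its call begins: read the wrist's pose just before it. camera_info takes no time and is no camera call.
A pose or a line that the arm cannot do raises env.PlanningError and nothing moves.
- workorder.finish_job(): hands the job in; it is judged then, once.
Trained networks look in the newest picture that a camera, given by its name, has taken for a name from the list of things; names that differ only in an ending like _2 or _b are one class to them, and where a whole thing is asked for, a point or a joint stands for the part that bears it (a point fixed in the world has none). Each returns a list of dicts, best first, with "score" (0 to 1); they miss things now and then, are a little off and sometimes report something else, mostly with a low value. They report only what shows in the picture. A call takes as long as a camera call.
- search_frame(camera, name): "at" ([x, y, z] in m, in world coordinates, good to about 4 mm: the middle of the surface that is visible of it).
- tip_of(camera, name): "at" ([x, y, z] in m, in world coordinates, good to about 4 mm: a listed point, or the origin of a listed thing).
The state is a dict: "t": time; "joint_positions": joint angles; "joint_velocities": joint speeds; "tau": joint torques, N m; "ee_pos": TCP position; "tcp_rot": TCP orientation; "wrist_force": force on the tool from outside, world axes, zero at the start; "moment": the same for the moment, N m; "gripper_width": finger opening in m; "grasp_force": force on a finger pad.
Only numpy, scipy, OpenCV 4.12 (cv2) and the standard library are available. Lean on these libraries where they do the work, as an engineer would, in place of code of your own. Each camera call takes 0.05 s, during which the arm holds its last target. There are 200 camera calls.

## Working session

There is one attempt and no reset: what is moved stays moved. The work goes in short steps, each a Python script; the robot and the scene stay as the last script left them, time stands still between calls to the robot, and variables do not carry over. Pictures are saved under pics/ and viewed, at most 10 in all, crops included, and the job is handed in when it is done.

```bash
mkdir -p pics; python3 - <<'E'
from station import *
import cv2
s=env.sense();print(s["t"],s["wrist_force"],s["gripper_width"])
for c in ["scene","side"]:
    p,d=viewer.read_camera(c);cv2.imwrite(f"pics/{c}0.png",p[:,:,::-1])
    for n in ["pack","bay0","bay1","bay2","bay3","lid_edge","bowl","mug","jar","knife","rib","vase"]:
        r=tip_of(c,n);print(c,n,[( [round(v,3) for v in q["at"]],round(q["score"],2)) for q in r[:2]])
print(env.sense()["t"])
E
```

```text
0.0 [-0.01294655 -0.06695654  0.1186899 ] 0.09194308488065409
scene pack [([0.593, 0.027, -0.002], 0.93), ([0.529, -0.072, 0.068], 0.45)]
scene bay0 [([0.488, 0.097, 0.066], 0.93), ([0.53, -0.078, 0.067], 0.7)]
scene bay1 [([0.488, 0.097, 0.066], 0.93), ([0.53, -0.078, 0.067], 0.7)]
scene bay2 [([0.488, 0.097, 0.066], 0.93), ([0.53, -0.078, 0.067], 0.7)]
scene bay3 [([0.488, 0.097, 0.066], 0.93), ([0.53, -0.078, 0.067], 0.7)]
scene lid_edge []
scene bowl [([0.57, 0.258, 0.002], 0.75)]
scene mug [([0.692, -0.21, 0.0], 0.59)]
scene jar [([0.582, -0.205, 0.001], 0.77)]
scene knife [([0.49, 0.099, 0.069], 0.65), ([0.41, 0.212, -0.001], 0.56)]
scene rib [([0.645, -0.298, -0.0], 0.67)]
scene vase [([0.467, 0.361, 0.001], 0.78)]
side pack [([0.592, 0.027, 0.002], 0.6)]
side bay0 [([0.518, -0.02, 0.067], 0.94), ([0.504, 0.038, 0.064], 0.91)]
side bay1 [([0.518, -0.02, 0.067], 0.94), ([0.504, 0.038, 0.064], 0.91)]
side bay2 [([0.518, -0.02, 0.067], 0.94), ([0.504, 0.038, 0.064], 0.91)]
side bay3 [([0.518, -0.02, 0.067], 0.94), ([0.504, 0.038, 0.064], 0.91)]
side lid_edge [([0.561, 0.019, 0.068], 0.64)]
side bowl [([0.566, 0.261, 0.0], 0.74), ([0.409, 0.213, -0.002], 0.58)]
side mug [([0.689, -0.205, -0.002], 0.62)]
side jar [([0.579, -0.202, 0.001], 0.66)]
side knife [([0.412, 0.216, 0.0], 0.67)]
side rib [([0.645, -0.293, -0.001], 0.92), ([0.689, -0.206, -0.002], 0.19)]
side vase [([0.467, 0.362, 0.001], 0.98)]
1.3
```

View pics/scene0.png

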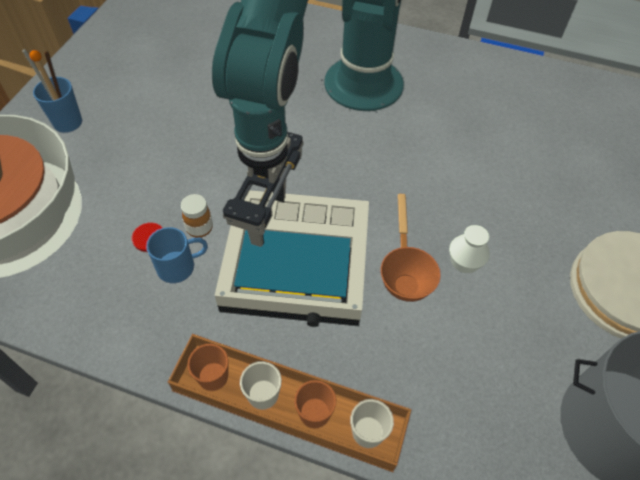

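View pics/side0.png

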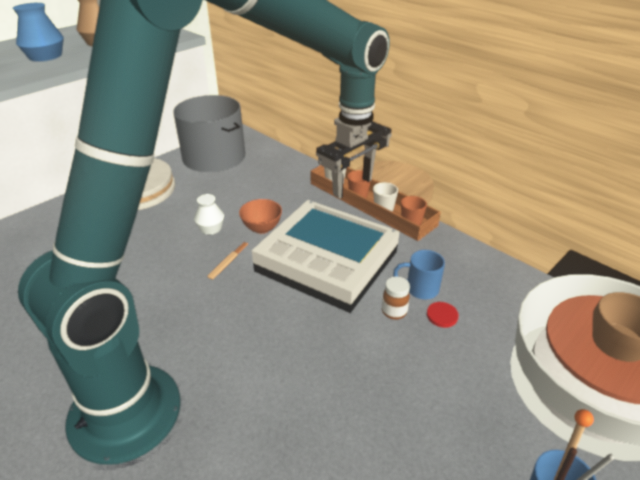

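The side view shows the four caps free, at about (283,248), (303,257), (323,265) and (343,272). The lid is shut and nothing stands on the caps. The detections fit a pack yaw of about 0.24 rad. Next I'll refine that with the wrist camera from above the row, fingers shut.

```bash
cat > h.py <<'E'
from station import *
import numpy as np, cv2
def frame(yaw):
    R0=np.array(env.sense()["tcp_rot"]); y=np.array([-np.sin(yaw),np.cos(yaw),0])
    if y@R0[:,1]<0: y=-y
    z=np.array([0,0,-1.]); return np.column_stack([np.cross(y,z),y,z])
E
python3 - <<'E'
from h import *
effector.grasp(3)
env.reach([0.50,0.01,0.26],frame(0.238))
env.pause(.2)
s=env.sense();print(s["t"],s["ee_pos"],s["gripper_width"],s["wrist_force"])
p,d=viewer.read_camera("wrist");cv2.imwrite("pics/w0.png",p[:,:,::-1])
for q in tip_of("wrist","bay0"): print(np.round(q["at"],4),round(q["score"],2))
viewer.read_camera("side")
for q in tip_of("side","bay0"): print("side",np.round(q["at"],4),round(q["score"],2))
for n in ["pack","lid_edge"]: print(n,[(np.round(q["at"],4),round(q["score"],2)) for q in tip_of("wrist",n)])
print({k:np.round(v,4).tolist() for k,v in viewer.camera_info("wrist").items()}, np.round(s["tcp_rot"],4).tolist())
E
```

```text
4.0417 [0.50026031 0.00992091 0.25978363] 0.0006204848726481753 [0.38069728 0.10758668 0.18891264]
[ 0.6372 -0.2966 -0.0023] 0.56
side [0.5045 0.0369 0.062 ] 0.81
side [ 0.5271 -0.0762  0.0662] 0.77
side [ 0.5215 -0.0172  0.0698] 0.76
side [0.49   0.0883 0.0702] 0.71
side [ 6.875e-01 -2.063e-01 -2.000e-04] 0.48
pack [(array([0.5964, 0.0278, 0.002 ]), 0.92)]
lid_edge [(array([0.5681, 0.0196, 0.0689]), 0.95)]
{'intrinsics': [[375.6193, 0.0, 320.8005], [0.0, 375.6193, 244.1165], [0.0, 0.0, 1.0]], 'dist_coeffs': [-0.068, 0.0, 0.0, 0.0, 0.0], 'T_tool_cam': [[-0.0005, 0.9686, 0.2488, 0.0697], [1.0, 0.0003, 0.0008, 0.0007], [0.0007, 0.2488, -0.9686, -0.1705], [0.0, 0.0, 0.0, 1.0]]} [[0.9718, 0.236, -0.0003], [0.236, -0.9718, -0.0002], [-0.0004, 0.0001, -1.0]]
```

View pics/w0.png

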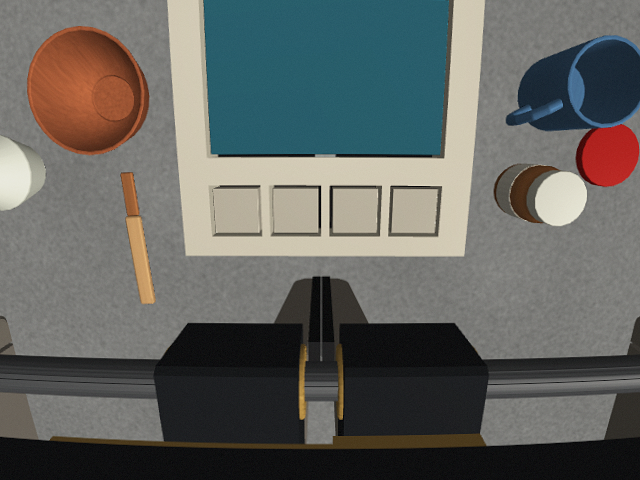

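The wrist view shows the four caps at about (237,211), (296,211), (355,211) and (415,211), and the row is parallel to the tool's y. I'll project these onto z = 0.068 and start probing gently.

```bash
cat >> h.py <<'E'
def caps():
    s=env.sense(); c=viewer.camera_info("wrist"); T=np.array(c["T_tool_cam"]); R=np.array(s["tcp_rot"])
    px=np.array([[237,211],[296,211],[355,211],[415,211]],float)
    u=cv2.undistortPoints(px[:,None],np.array(c["intrinsics"]),np.array(c["dist_coeffs"]))[:,0]
    d=(R@T[:3,:3]@np.c_[u[:,0],-u[:,1],-np.ones(4)].T).T
    o=np.array(s["ee_pos"])+R@T[:3,3]
    return o+d*((.068-o[2])/d[:,2])[:,None]
def fz(n=3):
    v=[]
    for _ in range(n): env.pause(.02); v.append(env.sense()["wrist_force"][2])
    return float(np.mean(v))
E
python3 - <<'E'
from h import *
P=caps(); print(P.round(4)); d=P[0]-P[3]; yaw=np.arctan2(-d[0],d[1]); print(yaw,np.linalg.norm(d[:2]),P.mean(0))
# model: row centre + yaw, 58 mm pitch; average with detections' row centre (0.510,0.009)
c=.6*P.mean(0)[:2]+.4*np.array([.510,.009])
B=[c+(i-1.5)*.058*np.array([-np.sin(yaw),np.cos(yaw)]) for i in range(4)]
np.save("B.npy",B); np.save("yaw.npy",yaw); print(np.round(B,4))
R=frame(yaw)
if np.linalg.norm(c-P.mean(0)[:2])<.006:
    i=2
    env.reach([*B[i],.085],R); env.movel([*B[i],.074],R,rate=.05); f0=fz(5)
    z=.074
    while z>.0655:
        z-=.001; env.movel([*B[i],z],rate=.03); f=fz(2)-f0; s=env.sense(); print(round(z,4),round(s["ee_pos"][2],4),round(f,2),round(s["t"],2))
        if abs(f)>1: break
E
```

```text
[[ 0.4906  0.0916  0.068 ]
 [ 0.5041  0.0354  0.068 ]
 [ 0.5176 -0.0205  0.068 ]
 [ 0.5316 -0.0777  0.068 ]]
0.23781325217493923 0.17413672831500054 [0.5109866  0.00719509 0.068     ]
[[ 0.5311 -0.0766]
 [ 0.5174 -0.0203]
 [ 0.5038  0.0361]
 [ 0.4901  0.0925]]
0.073 0.073 -0.04 5.82
0.072 0.0719 0.18 6.1
0.071 0.0709 -0.36 6.38
0.07 0.0699 -0.02 6.67
0.069 0.0689 -0.09 6.95
0.068 0.0684 5.62 7.23
```

Cap 2 is rigid: the force reached 5.6 N with less than 0.5 mm of give, and contact is at z ≈ 0.0685. On to the others.

```bash
python3 - <<'E'
from h import *
B=np.load("B.npy"); R=frame(float(np.load("yaw.npy")))
env.movel([*B[2],.080],rate=.08)
for i in (1,0,3):
    env.movel([*B[i],.080],R,rate=.12); env.movel([*B[i],.0705],rate=.05); f0=fz(4)
    z=.0705; rigid=False
    while z>.0625:
        z-=.0006; env.movel([*B[i],z],rate=.03); f=fz(2)-f0; s=env.sense(); a=s["ee_pos"][2]
        print(i,round(z,4),round(a,4),round(f,2),round(s["t"],2))
        if f>4.2 and a>.0645 or f>7: rigid=True; break
    if rigid: env.movel([*B[i],.080],rate=.08); continue
    env.pause(1.3)
    p,_=viewer.read_camera("wrist"); cv2.imwrite("pics/press.png",p[:,:,::-1])
    p,_=viewer.read_camera("side"); cv2.imwrite("pics/press_s.png",p[150:350,200:480,::-1].repeat(2,0).repeat(2,1))
    print("found",i,fz(2)-f0,[(np.round(q["at"],3),round(q["score"],2)) for q in tip_of("side","lid_edge")],env.sense()["t"]); break
E
```

```text
1 0.0699 0.07 -0.06 8.86
1 0.0693 0.0693 -0.39 9.14
1 0.0687 0.0687 -0.19 9.43
1 0.0681 0.0682 1.32 9.71
1 0.0675 0.0676 1.26 9.99
1 0.0669 0.0669 2.04 10.28
1 0.0663 0.0663 1.05 10.56
1 0.0657 0.0657 1.59 10.84
1 0.0651 0.0651 2.82 11.12
1 0.0645 0.0644 1.73 11.41
1 0.0639 0.064 3.26 11.69
1 0.0633 0.0633 2.84 11.97
1 0.0627 0.0627 3.91 12.26
1 0.0621 0.0621 4.34 12.54
found 1 3.9093559692900013 [(array([0.596, 0.025, 0.147]), 0.75)] 14.025
```

Cap 1 gives, and the lid edge now reads z = 0.147, so it's up. I'll let go, back off and check.

```bash
python3 - <<'E'
from h import *
B=np.load("B.npy")
env.movel([*B[1],.085],rate=.05)
env.movel([B[1][0]-.09,B[1][1]-.02,.22],rate=.15); env.pause(.5)
p,_=viewer.read_camera("side"); cv2.imwrite("pics/end.png",p[:,:,::-1])
for n in ["bay0","lid_edge","bowl","mug","jar","knife","rib","vase"]:
    print(n,[(np.round(q["at"],3).tolist(),round(q["score"],2)) for q in tip_of("side",n)[:4]])
s=env.sense(); print(s["t"],s["wrist_force"],s["ee_pos"])
E
```

```text
bay0 [([0.522, -0.018, 0.069], 0.79), ([0.528, -0.08, 0.069], 0.73), ([0.505, 0.038, 0.065], 0.65)]
lid_edge [([0.593, 0.029, 0.146], 0.64)]
bowl [([0.565, 0.257, -0.001], 0.8)]
mug [([0.691, -0.205, -0.0], 0.76)]
jar [([0.576, -0.206, -0.001], 0.72)]
knife [([0.409, 0.214, 0.001], 0.7)]
rib [([0.647, -0.292, -0.002], 0.67)]
vase [([0.467, 0.365, -0.001], 0.74)]
16.825 [ 0.99731465 -0.15695889 -0.64035079] [ 0.42741935 -0.04027107  0.22001364]
```

View pics/end.png

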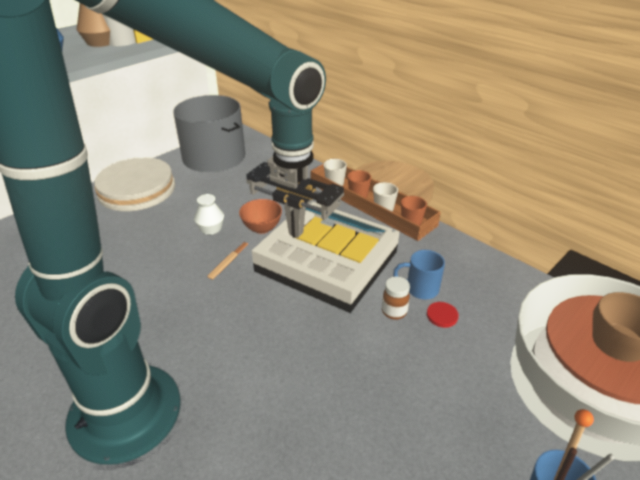

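The lid is open, with the yellow batteries visible at about (340,238). The caps are flush at about (283–343, 248–272), the bystanders haven't moved, and the gripper is clear.

```bash
python3 -c "
from station import *
print(workorder.finish_job())"
```

```text
the job is handed in; nothing more can be done
None
```

Cap 1 was the catch: I pressed it in until the lid sprang open, then let it back up, left the pottery and tools where they were, and handed the job in at about 17 s (limit 48 s).

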